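# Free the boiling ring for the kettle

## Robot

A 6-joint arm with a two-finger parallel gripper is mounted at the origin on the work surface. World frame = base frame: x ahead of the robot, y to its left, z up, the work surface at z = 0. Lengths are in m, angles in rad, forces in N, time in s.
With the tool pointing down it reaches from about 0.3 to 0.85 m from the base axis. Payload 5.4 kg.
Tool frame: the origin (TCP) lies at the very end of the fingers, on their centre line; the grasp point (between the pads) lies 19 mm behind it; z points along the fingers, x is the direction in which the jaws open and shut, and the axes are right-handed (so a half turn about z gives the same grasp; the last joint's range is limited). The gripper opens to 85 mm and grips with 20 to 120 N. Pads are 22 mm wide; open, the fingers measure 114 mm over their backs; the gripper's body (76 mm by 85 mm) begins 54 mm behind the grasp point. The pads swing forward as they close: fully open they stand 13 mm farther back than shut.
Start: joints at [-1.514, 0.158, 1.597, -0, 1.386, -0.21], TCP at [0.152, -0.555, 0.231] pointing down, gripper open.
Joint ranges: [-2.91, 2.91], [-0.94, 2.29], [0.18, 2.7], [-1.29, 4.43], [0.17, 2.64], [-3, 3]. Speed limits (rad/s): [2.57, 2.57, 3.14, 3.14, 3.14, 3.14].

## Interface

Orientations are given as a unit quaternion [x, y, z, w].
In Python, from rig import arm gives the robot as it stands. The module is installed in compiled form; this text tells all that it offers.
- The arm moves only by the shell command python3 -m handwheel 'ROWS' [FORCE]. ROWS is JSON, a list of rows, each a list of 5 numbers: the finger opening in mm, from 0 to 85.4, then the shift along the tool's x, y, z in mm, then the turn about the tool's z in rad. A call has 1 to 20 rows; each row shifts and turns the commanded pose from where the row before left it, along the tool's axes as they then stand; what a row does not reach is not made up. A row lasts 1/10 s, in which the tool goes at most 50 mm and 8.59 degrees, less where a joint would pass 70% of its speed; a pose out of reach is approached as far as the arm can. A call with a gripper value outside its range is refused whole. The fingers move at their own pace and stop on an object; FORCE is the grip in N (left out, the last holds). Time passes only in rows, so rows that do not move let the fingers close. It gives the time, the measured TCP pose, the force and the opening at its end, in the units of the state.
- arm.state(): the state, without advancing time (a new reading comes with each control period).
- arm.snapshot(name): name is "scene" or "side" or "wrist"; returns a dict with "pixels" (420x560x3 uint8, red, green, blue), "K" (3x3 intrinsics, pixels), "view" (4x4, takes a point from world to camera coordinates). Camera axes: x right, y down, z forward; pixel columns grow to the right and rows downward; lengths in m; the calibration is good to about 2 mm. A picture is of the moment at which its call begins. There is no depth.
- arm.finish_job(): hands the job in, once; it reports no verdict.
Trained networks look in the newest picture that a camera, given by its name, has taken for a name from the list of things; names that differ only in an ending like _2 or _b are one class to them, and where a whole thing is asked for, a point or a joint stands for the part that bears it (a point fixed in the world has none). Each returns a list of dicts, best first, with "conf" (0 to 1); they miss things now and then, are a little off and sometimes report something else, mostly with a low value. They report only what shows in the picture. A call takes as long as a camera call.
- arm.recognise(query, camera): "rect" ([centre column, centre row, width, height] in pixels, round what is visible of it).
- arm.landmark_of(query, camera): "position" ([column, row] in pixels: a listed point, or the origin of a listed thing).
The state is a dict: "time": time; "joint_pos": joint angles; "dq": joint speeds; "effort": joint torques, N m; "tool_pos": TCP position; "ee_rot": TCP orientation; "force": force on the tool from outside, world axes, zero at the start; "torque": the same for the moment, N m; "finger_gap": finger opening in m.
Only numpy, scipy, OpenCV 4.12 (cv2) and the standard library are available. Lean on these libraries where they do the work, as an engineer would, in place of code of your own. Each camera call takes 0.05 s, during which the arm holds its last target.

## Task

The pot has come to the boil: slide it along the hotplate, without lifting or tipping it, from the boiling ring (the double circle) to the empty simmering ring beside it (single circle). Then slide the kettle out from under the rack, again without lifting or tipping it, onto the boiling ring. Leave each standing with its base wholly inside its circle (for the kettle the inner one), and do not disturb the other pots and things.

Things in the scene. Friction and masses are not known exactly. Their poses are not given: they have to be found in the camera images.
- hob: Drop-in solid-top range, fixed: one smooth polished dark steel plate (slippery, friction about 0.12) 450 mm deep (x) by 600 wide (y), top at z = 12 mm, in a steel surround. Origin: under the plate's centre, at the work surface; x points away from the robot, y left. Four dials, 32 mm across and up to z = 32 mm, stand in a row along its near edge at x = -257 mm.
- rack_front (a point): Middle of the front bar of the wire rack that is fixed over the range's rear half (axes as the hob's; at x = 40, z = 340 mm in the hob's frame). The rack's underside is 6 mm below this point; it reaches 205 mm further back and 310 mm to each side, and stands on two posts at its rear corners, each with a short brace; it is open below in front and at the sides. Bowls lie on it.
- ring_boil: The boiling ring: two concentric thin circles engraved in the plate, 200 and 180 mm across, the only double mark; in the front row, left or right (the row's two rings are 320 mm apart). Origin at its centre, on the plate. At the start the pot stands on it.
- ring_simmer: The simmering ring: a single thin circle, 172 mm across, engraved in the plate, the other one of the front row, empty at the start. Origin at its centre, on the plate.
- pot: Open round aluminium pot, 140 mm across (144 at the lip), 90 high, 0.4 to 0.8 kg. Origin: centre of its underside. Two level steel loop ears at 75 mm height on its +y and -y sides (roughly left and right), each 80 mm wide: the straight outer bar, 10 mm thick and 56 long, runs parallel to the pot's x axis, centred 113 mm from the pot's axis, with 38 mm free between bar and wall.
- pot_ear_a (a point): Middle of the outer bar of the pot's +y ear, 75 mm above the pot's underside.
- pot_ear_b (a point): Middle of the outer bar of the pot's -y ear, 75 mm above the pot's underside.
- kettle: Round steel kettle on a rear ring under the rack, 144 mm across, body 96 high, lid knob up to 114 mm, 0.5 to 1 kg. Origin: centre of its underside. The 22 mm thick spout points along its +x (at the start away from the robot), tip 112 mm from the axis. A fixed hoop stands in its x-z plane: level round black grip along x, 18 mm thick, 84 long, axis at 160 mm height, on thin legs.
- kettle_grip (a point): Middle of the kettle's grip, 160 mm above its underside.
- bain_marie: Heavy lidded round steel pot on the other rear ring, 140 mm across, 149 high with its knob, no handles. Origin: centre of its underside. To be left alone.
- butter_pot: Small open copper pot, 66 mm across, 55 high, at the front edge of the plate between the two front rings. Origin: centre of its underside. To be left alone.
- oil_bottle: Amber bottle, 68 mm across, 210 high, on the worktop right of the range. Origin: centre of its underside. To be left alone.
- measuring_jug: Clear plastic jug, 86 mm across, 100 high, its handle reaching 77 mm out at +y, on the worktop left of the range. Origin: centre of its underside. To be left alone.

How it is judged:
On the way, in this order (a step that is already met when the one before it is completed fails the run):
1. the pot stands inside the simmering ring (horizontal distance between pot and ring_simmer below 0.018 m and linear speed of pot below 0.02 m/s), for 0.2 s.
2. the kettle stands inside the boiling ring (horizontal distance between kettle and ring_boil below 0.02 m and linear speed of kettle below 0.02 m/s), for 0.2 s.
At the end, for the whole second after the job is handed in: The pot stands upright and at rest with its base inside the simmering ring (its centre within 18 mm of the ring's centre) and the kettle likewise inside the boiling ring (within 20 mm of its centre) (horizontal distance between pot and ring_simmer below 0.018 m and angle between each of pot, kettle's own z axis and vertical below 0.05 rad and linear speed of each of pot, kettle below 0.01 m/s and horizontal distance between kettle and ring_boil below 0.02 m); the robot touches nothing.
It fails at once if the pot or kettle is lifted more than 10 mm off the plate (z of any of pot, kettle in the frame of hob above 0.022 m).
It fails at once if the pot or kettle is tipped more than 11 degrees (angle between any of pot, kettle's own z axis and vertical above 0.2 rad).
It fails at once if the bain-marie pot, butter pot, bottle or jug is shifted more than 15 mm or tipped more than 11 degrees (distance of any of bain_marie, butter_pot, oil_bottle, measuring_jug from where it was at the start of the episode above 0.015 m or angle between any of bain_marie, butter_pot, oil_bottle, measuring_jug's own z axis and vertical above 0.2 rad).
It also fails if it takes over 69 s, if anything falls off the work surface, if the arm or the gripper's body presses on something with over 40 N, if the wrist force passes 120 N, or if a joint passes its speed limit or range.

## Working session

There is one attempt and no reset: what is moved stays moved. The work goes in short steps, Python scripts to look and compute and a shell command to move; the robot and the scene stay as the last step left them, time stands still between calls to the robot, and variables do not carry over. Pictures are saved under pics/ and viewed, and the job is handed in when it is done.

```bash
mkdir -p pics; ls
cat > h.py <<'E'
import numpy as np,cv2
from rig import arm
def snap(n,f):
    s=arm.snapshot(n); cv2.imwrite('pics/'+f,s['pixels'][:,:,::-1]); return s
def ray(s,px):
    K=np.array(s['K']);V=np.array(s['view']);R=V[:3,:3];t=V[:3,3]
    d=R.T@np.linalg.inv(K)@np.array([px[0],px[1],1.]); return -R.T@t,d
def onz(s,px,z):
    o,d=ray(s,px); return o+d*(z-o[2])/d[2]
def proj(s,p):
    K=np.array(s['K']);V=np.array(s['view']);c=V[:3,:3]@np.array(p)+V[:3,3];u=K@c;return u[:2]/u[2]
E
python3 - <<'E'
from h import *
np.set_printoptions(precision=4,suppress=True)
print({k:np.round(v,4) for k,v in arm.state().items()})
for c in ['scene','side','wrist']:
    s=snap(c,c+'0.png'); print(c, ray(s,(280,210)))
    for q in ['hob','rack_front','ring_boil','ring_simmer','pot','pot_ear_a','kettle','kettle_grip','bain_marie','butter_pot','oil_bottle','measuring_jug']:
        for r in arm.landmark_of(q,c)[:2]: print(q,np.round(r['position'],1),round(r['conf'],2),onz(s,r['position'],.012))
E
```

```text
pics
{'time': np.float64(0.0), 'joint_pos': array([-1.5141,  0.159 ,  1.5982, -0.0001,  1.3862, -0.2101]), 'dq': array([ 0.0002, -0.0009,  0.0019,  0.0008, -0.0003,  0.0001]), 'effort': array([  0.0005, -39.5989, -33.1433,  -0.0001,   0.0082,  -0.    ]), 'tool_pos': array([ 0.1515, -0.554 ,  0.2303]), 'ee_rot': array([ 0.7949, -0.6068, -0.0006, -0.0007]), 'force': array([ 0.4852, -0.0253,  0.0571]), 'torque': array([ 0.0161, -0.0522,  0.0282]), 'finger_gap': np.float64(0.0854)}
scene (array([0.4671, 0.7604, 1.3561]), array([ 0.0502, -0.5435, -0.838 ]))
hob [271.1 236. ] 0.64 [0.5696 0.0048 0.012 ]
rack_front [254.7 178.6] 0.97 [ 0.6622 -0.2518  0.012 ]
rack_front [302.2 144.1] 0.19 [ 0.484  -0.4529  0.012 ]
ring_boil [308.5 202.1] 0.9 [ 0.4411 -0.1577  0.012 ]
ring_simmer [294.2 278.3] 0.8 [0.4731 0.1643 0.012 ]
pot [302.1 206.6] 0.82 [ 0.4645 -0.1346  0.012 ]
pot [281.5 382.5] 0.47 [0.4866 0.5054 0.012 ]
pot_ear_a [317.1 172.6] 0.98 [ 0.4143 -0.3052  0.012 ]
pot_ear_a [291.4 218.4] 0.75 [ 0.5013 -0.0777  0.012 ]
kettle [256.8 204.8] 0.91 [ 0.6385 -0.1271  0.012 ]
kettle_grip [255.1 
[... 463 characters left out ...]
[0.6675 0.1258 0.012 ]
ring_simmer [302.8 302.8] 0.86 [0.4729 0.1581 0.012 ]
pot [314.5 222.8] 0.68 [ 0.4705 -0.1569  0.012 ]
pot_ear_a [332.4 188.3] 0.83 [ 0.4252 -0.3356  0.012 ]
pot_ear_a [299.7 231.9] 0.75 [ 0.5127 -0.109   0.012 ]
kettle [256.8 220.6] 0.63 [ 0.6547 -0.137   0.012 ]
kettle_grip [255.7 181.7] 0.92 [ 0.6932 -0.3271  0.012 ]
bain_marie [234.9 285.3] 0.55 [0.669  0.1286 0.012 ]
butter_pot [337.4 262. ] 0.81 [ 0.3879 -0.0037  0.012 ]
butter_pot [257.3 180.7] 0.24 [ 0.6887 -0.3334  0.012 ]
oil_bottle [321.2 163.6] 0.61 [ 0.4752 -0.4676  0.012 ]
oil_bottle [258.5 180.6] 0.34 [ 0.6846 -0.3346  0.012 ]
wrist (array([ 0.2213, -0.5344,  0.3724]), array([-0.2862, -0.0789, -0.955 ]))
```

View pics/scene0.png

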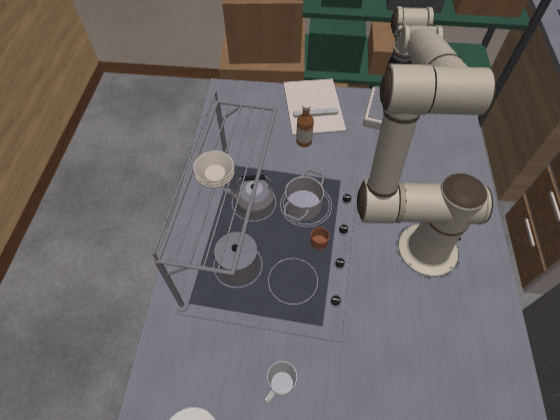

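View pics/side0.png

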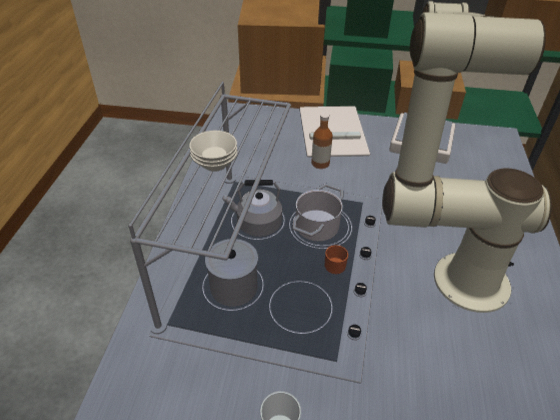

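Run:
```python
import cv2
for c,(x0,x1,y0,y1) in {'scene':(200,360,120,320),'side':(200,380,140,340)}.items():
    i=cv2.imread(f'pics/{c}0.png')[y0:y1,x0:x1]; i=cv2.resize(i,None,fx=3,fy=3,interpolation=cv2.INTER_CUBIC)
    i=cv2.convertScaleAbs(i,alpha=1.3,beta=20); cv2.imwrite(f'pics/{c}0z.png',i); print(i.shape)
```

```text
(600, 480, 3)
(600, 540, 3)
```

View pics/scene0z.png

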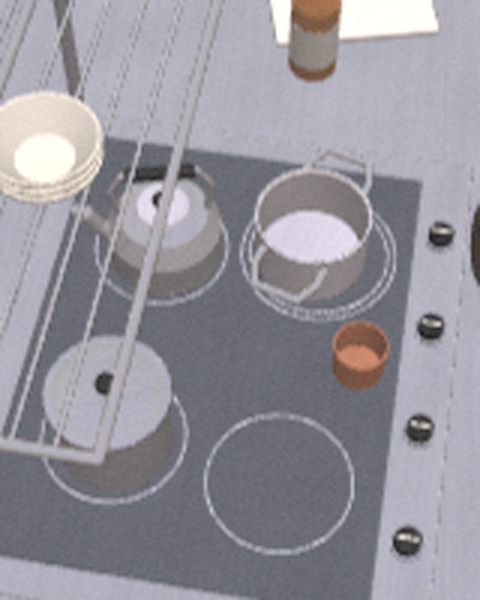

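View pics/side0z.png

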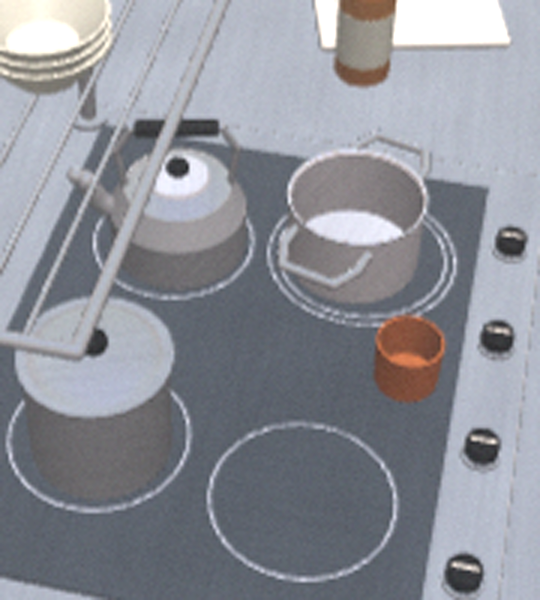

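The rings are clear: the simmering ring is empty at left (scene about 293,280) and the boiling ring is at right with the pot (about 307,203). The kettle is behind the pot, and the butter pot stands between the front rings. Next I'll measure them precisely.

```bash
cat > m.py <<'E'
from h import *
from scipy.optimize import minimize
from scipy.ndimage import map_coordinates,gaussian_filter
np.set_printoptions(precision=4,suppress=True)
def circ(s,c,z,r,n=180,th=None):
    th=np.linspace(0,2*np.pi,n) if th is None else th
    P=np.c_[c[0]+r*np.cos(th),c[1]+r*np.sin(th),np.full(len(th),z)]
    return np.array([proj(s,p) for p in P])
def fitring(s,c0,z,rs):
    g=cv2.cvtColor(s['pixels'],cv2.COLOR_RGB2GRAY).astype(float); g=np.clip(g-gaussian_filter(g,4),0,25); g=gaussian_filter(g,.8)
    def f(c):
        return -sum(map_coordinates(g,circ(s,c,z,r)[:,::-1].T,order=1).mean() for r in rs)
    best=min(((f((c0[0]+a,c0[1]+b)),a,b) for a in np.arange(-.016,.017,.004) for b in np.arange(-.016,.017,.004)))
    r=minimize(f,[c0[0]+best[1],c0[1]+best[2]],method='Nelder-Mead',options=dict(initial_simplex=None,xatol=1e-5))
    return r.x,r.fun
def tri(sa,pa,sb,pb):
    A=[];b=[]
    for s,p in((sa,pa),(sb,pb)):
        o,d=ray(s,p);d/=np.linalg.norm(d);M=np.eye(3)-d[:,None]*d;A.append(M);b.append(M@o)
    return np.linalg.solve(sum(A),sum(b))
E
python3 - <<'E'
from m import *
S={c:arm.snapshot(c) for c in('scene','side')}
for c,s in S.items():
    print(c,'simmer',*fitring(s,(.473,.163),.012,[.086]),'boil',*fitring(s,(.45,-.155),.012,[.1,.09]))
    for q,z in [('pot',.012),('pot_ear_a',.087),('kettle',.012),('kettle_grip',.172),('rack_front',.34),('bain_marie',.012),('butter_pot',.012)]:
        for r in arm.landmark_of(q,c)[:3]: print(' ',q,round(r['conf'],2),np.round(r['position'],1),onz(s,r['position'],z))
E
```

```text
scene simmer [0.4782 0.1712] -13.947167644972806 boil [ 0.4511 -0.1501] -16.5792689477099
  pot 0.84 [302.8 205.3] [ 0.4622 -0.1409  0.012 ]
  pot_ear_a 0.75 [317.8 172. ] [ 0.4147 -0.2489  0.087 ]
  pot_ear_a 0.68 [293.7 221.6] [ 0.4903 -0.0184  0.087 ]
  kettle 0.68 [257.1 206.8] [ 0.6362 -0.118   0.012 ]
  kettle_grip 0.64 [253.2 179.1] [ 0.644  -0.1286  0.172 ]
  rack_front 0.77 [252.5 182.3] [0.6194 0.0097 0.34  ]
  rack_front 0.43 [281.4 380.9] [0.4823 0.5642 0.34  ]
  bain_marie 0.95 [235.1 268.6] [0.6815 0.1462 0.012 ]
  butter_pot 0.92 [316.1 241.6] [0.4042 0.0133 0.012 ]
side simmer [0.4783 0.168 ] -15.522561890581246 boil [ 0.4519 -0.1525] -17.345373183679214
  pot 0.76 [317.  223.8] [ 0.4622 -0.1536  0.012 ]
  pot_ear_a 0.73 [331.2 184.5] [ 0.4311 -0.2658  0.087 ]
  pot_ear_a 0.59 [301.2 231.6] [ 0.5032 -0.0382  0.087 ]
  kettle 0.78 [261.7 220.9] [ 0.6389 -0.1382  0.012 ]
  kettle_grip 0.86 [258.8 181.1] [ 0.6472 -0.1447  0.172 ]
  kettle_grip 0.65 [335.6 264.8] [0.3987 0.1462 0.172 ]
  rack_front 0.93 [263.3 168. ] [ 0.6074 -0.0007  0.34  ]
  rack_front 0.75 [332.8 183. ] [0.4286 0.0295 0.34  ]
  bain_marie 0.92 [232.6 285.7] [0.6751 0.131  0.012 ]
  butter_pot 0.87 [335.1 266. ] [0.3937 0.0128 0.012 ]
```

Run:
```python
from m import *
S={c:snap(c,c+'1.png') for c in('scene','side')}
off={'scene':(200,120),'side':(200,140)}
U=lambda c,p:(off[c][0]+p[0]/3,off[c][1]+p[1]/3)
pts={'eara1':((262,288),(285,265)),'eara2':((300,300),(340,283)),'earb1':((325,152),(378,135)),'earb2':((368,163),(428,153)),
'grip1':((120,178),(138,127)),'grip2':((197,170),(217,127)),'knob':((162,200),(178,167))}
for k,(a,b) in pts.items():
    z={'e':.087,'g':.172,'k':.122}[k[0]]
    a=U('scene',a);b=U('side',b)
    print(k,onz(S['scene'],a,z),onz(S['side'],b,z),tri(S['scene'],a,S['side'],b))
for c,s in S.items():
    print(c,'lip',*fitring(s,(.46,-.142),.102,[.071]))
    for k,z in (('r',.34),):
        for p in {'scene':[(275,107),(237,268)],'side':[(289,107),(229,255)]}[c]: print('rackfront end',onz(s,p,.34))
# overlays
for c,s in S.items():
    i=s['pixels'][:,:,::-1].copy(); i=cv2.resize(i,None,fx=3,fy=3)
    for ce,z,r,col in [((.478,.1695),.012,.086,(0,255,0)),((.4515,-.1515),.012,.09,(0,255,0)),((.460,-.145),.102,.072,(0,0,255)),((.460,-.145),.012,.07,(0,0,255)),((.6405,-.13),.012,.072,(255,0,0))]:
        cv2.polylines(i,[np.int32(circ(s,ce,z,r)*3+1)],True,col,1)
    x,y=off[c]; cv2.imwrite(f'pics/{c}1o.png',i[y*3:y*3+600,x*3:x*3+540])
```

```text
eara1 [ 0.5146 -0.0397  0.087 ] [ 0.5228 -0.0486  0.087 ] [ 0.517  -0.021   0.1157]
eara2 [ 0.4685 -0.027   0.087 ] [ 0.467  -0.0328  0.087 ] [ 0.4675 -0.0172  0.103 ]
earb1 [ 0.4511 -0.2521  0.087 ] [ 0.4476 -0.2605  0.087 ] [ 0.4494 -0.236   0.1074]
earb2 [ 0.3957 -0.2393  0.087 ] [ 0.3925 -0.2396  0.087 ] [ 0.3941 -0.2397  0.0868]
grip1 [ 0.6901 -0.1234  0.172 ] [ 0.6839 -0.1328  0.172 ] [ 0.6824 -0.1087  0.1924]
grip2 [ 0.6013 -0.1434  0.172 ] [ 0.6063 -0.1456  0.172 ] [ 0.6027 -0.1374  0.1794]
knob [ 0.6442 -0.1322  0.122 ] [ 0.6446 -0.1355  0.122 ] [ 0.6429 -0.1261  0.1305]
scene lip [ 0.4611 -0.1471] -12.582333998677228
rackfront end [ 0.5834 -0.3172  0.34  ]
rackfront end [0.6244 0.2939 0.34  ]
side lip [ 0.4617 -0.1489] -15.210526942048695
rackfront end [ 0.5814 -0.3003  0.34  ]
rackfront end [0.6287 0.2999 0.34  ]
```

View pics/scene1o.png

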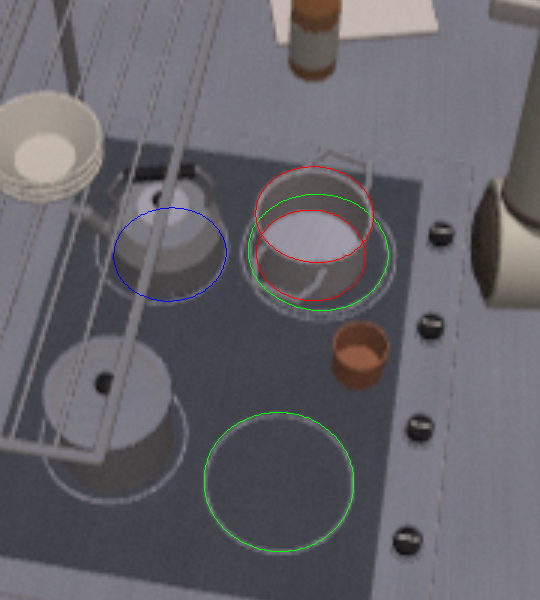

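View pics/side1o.png

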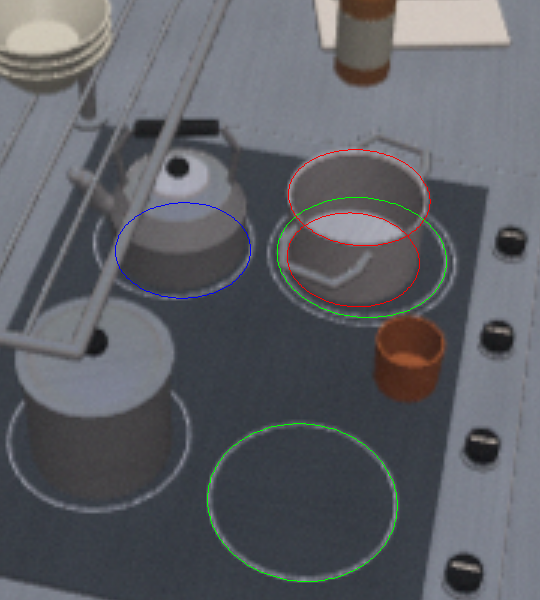

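Measured so far:
- **Pot:** about (0.461,-0.147), yaw about -0.33.
- **Ear a:** about (0.497,-0.040).
- **Simmer ring:** (0.478,0.1695).
- **Boil ring:** (0.4515,-0.1515).
- **Kettle:** about (0.644,-0.135), yaw about 0.2.

I'll hover over ear a, then turn.

```bash
python3 -m handwheel '[[85,-27,-31,0,0],[85,-27,-31,0,0],[85,-27,-31,0,0],[85,-27,-31,0,0],[85,-27,-31,0,0],[85,-27,-31,0,0],[85,-27,-31,0,0],[85,-27,-31,0,0],[85,-27,-31,0,0],[85,-27,-31,0,0],[85,-27,-31,0,0],[85,-27,-31,0,0],[85,-27,-31,0,0],[85,-27,-31,0,0],[85,-27,-31,0,0]]' 30
python3 -m handwheel '[[30,0,0,0,-0.15],[30,0,0,0,-0.15],[30,0,0,0,-0.15],[30,0,0,0,-0.15],[30,0,0,0,-0.15],[30,0,0,0,-0.15],[30,0,0,0,-0.15],[30,0,0,0,-0.15],[30,0,0,0,-0.15],[30,0,0,0,-0.15],[30,0,0,0,-0.15],[30,0,0,0,-0.15],[30,0,0,0,-0.15],[30,0,0,0,-0.15],[30,0,0,0,-0.15],[30,0,0,0,-0.15],[30,0,0,0,-0.15],[30,0,0,0,0]]'
cat > st.py <<'E'
from m import *
from scipy.spatial.transform import Rotation as Ro
import sys
s=arm.state();R=Ro.from_quat(s['ee_rot']).as_matrix()
print('t',round(float(s['time']),2),'tcp',s['tool_pos'],'xang',round(float(np.arctan2(R[1,0],R[0,0])),3),'tilt',R[:,2],'gap',round(float(s['finger_gap']),4),'F',np.round(s['force'],1),'q',np.round(s['joint_pos'],2))
if len(sys.argv)>3:
    d=np.array([float(v) for v in sys.argv[1:4]])-s['tool_pos']; print('tool shift mm',np.round(R.T@d*1000,1))
E
python3 st.py .497 -.04 .068
python3 - <<'E'
from m import *
for c in('scene','side','wrist'): snap(c,c+'2.png')
E
```

```text
time: 4.35
tool_pos: [0.4942, -0.0397, 0.2315]
ee_rot: [0.795, -0.607, 0.0, -0.0]
force: [0.0, -0.9, 1.2]
finger_gap: 0.0852
time: 6.15
tool_pos: [0.4934, -0.0414, 0.2314]
ee_rot: [0.812, 0.584, 0.0, 0.0]
force: [0.7, -0.1, 0.3]
finger_gap: 0.0302
t 6.15 tcp [ 0.4934 -0.0414  0.2314] xang 1.246 tilt [ 0.0002 -0.     -1.    ] gap 0.0302 F [ 0.7 -0.1  0.3] q [-0.33 -0.05  1.82  0.    1.38 -1.57]
tool shift mm [  2.5   3.  163.4]
```

View pics/side2.png

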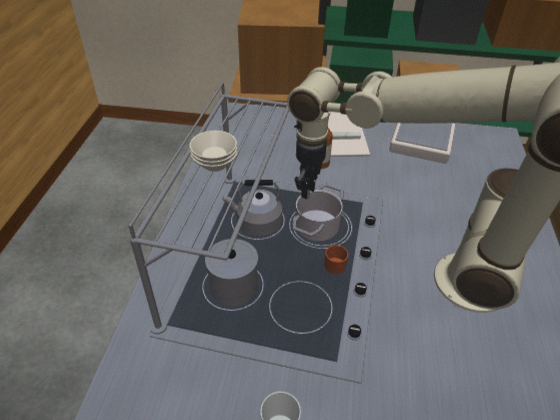

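View pics/wrist2.png

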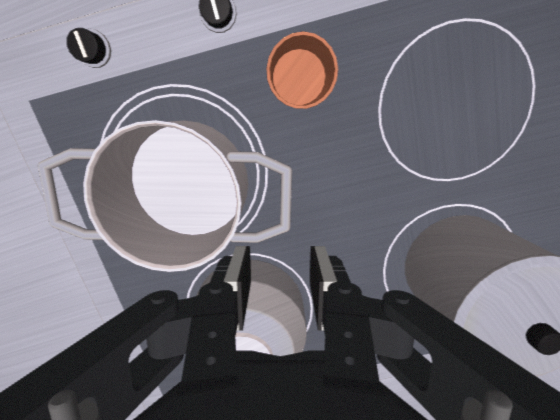

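View pics/scene2.png

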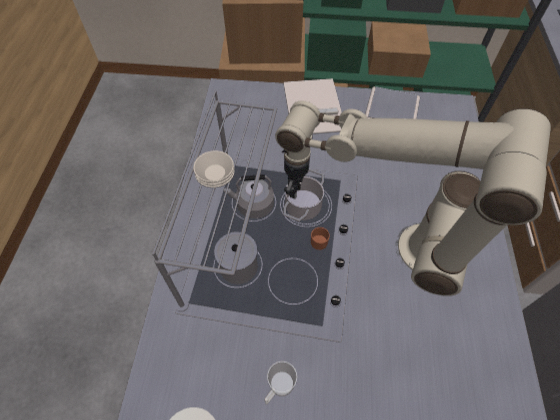

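Run:
```python
from m import *
s=snap('side','side3.png'); i=cv2.resize(s['pixels'][60:220,240:400,::-1],None,fx=3.75,fy=3.75,interpolation=cv2.INTER_CUBIC)
t=np.array([.4934,-.0414,.2314])
for h in range(0,400,25):
    p=(proj(s,t+[0,0,h/1000])-[240,60])*3.75; cv2.circle(i,tuple(np.int32(p)),2,(0,255,0),-1); cv2.putText(i,str(h),tuple(np.int32(p+[5,4])),0,.35,(0,0,255),1)
    for dx in(-.05,.05):
        p=(proj(s,t+[dx,0,h/1000])-[240,60])*3.75; cv2.circle(i,tuple(np.int32(p)),2,(255,0,0),-1)
cv2.imwrite('pics/side3z.png',i)
s=snap('scene','scene3.png'); i=cv2.resize(s['pixels'][80:220,240:380,::-1],None,fx=4,fy=4,interpolation=cv2.INTER_CUBIC)
for h in range(0,400,25):
    p=(proj(s,t+[0,0,h/1000])-[240,80])*4; cv2.circle(i,tuple(np.int32(p)),2,(0,255,0),-1); cv2.putText(i,str(h),tuple(np.int32(p+[5,4])),0,.35,(0,0,255),1)
    for dx in(-.05,.05):
        p=(proj(s,t+[dx,0,h/1000])-[240,80])*4; cv2.circle(i,tuple(np.int32(p)),2,(255,0,0),-1)
cv2.imwrite('pics/scene3z.png',i)
w=arm.snapshot('wrist')
for k,p in {'eara':(290,198),'earb':(50,195)}.items(): print(k,onz(w,p,.087))
print('lip',fitring(w,(.461,-.147),.102,[.071]),'boil',fitring(w,(.4515,-.1515),.012,[.1,.09]),'simmer',fitring(w,(.478,.1695),.012,[.086]))
print('butter lip',onz(w,(302,68),.067), 'kettle ring',fitring(w,(.644,-.135),.012,[.083]),)
for q in('pot_ear_a','pot','butter_pot','kettle','ring_boil','ring_simmer'):
    for r in arm.landmark_of(q,'wrist')[:2]: print(q,r,onz(w,r['position'],.087 if 'ear' in q else .012))
```

```text
eara [ 0.5013 -0.0326  0.087 ]
earb [ 0.4247 -0.2486  0.087 ]
lip (array([ 0.4603, -0.1396]), np.float64(-13.4264331941287)) boil (array([ 0.4537, -0.1489]), np.float64(-23.124494656984595)) simmer (array([0.4806, 0.1697]), np.float64(-12.23827066869195))
butter lip [0.3936 0.0151 0.067 ] kettle ring (array([ 0.6516, -0.138 ]), np.float64(-11.604131931191821))
pot_ear_a {'position': [47.9, 193.8], 'conf': 0.73} [ 0.423  -0.2499  0.087 ]
pot_ear_a {'position': [285.9, 200.1], 'conf': 0.64} [ 0.502 -0.037  0.087]
pot {'position': [188.6, 177.8], 'conf': 0.7} [ 0.4589 -0.1428  0.012 ]
butter_pot {'position': [301.0, 74.7], 'conf': 0.59} [0.3939 0.0178 0.012 ]
butter_pot {'position': [284.2, 199.8], 'conf': 0.29} [ 0.5211 -0.0441  0.012 ]
kettle {'position': [252.0, 303.7], 'conf': 0.8} [ 0.6444 -0.1311  0.012 ]
ring_simmer {'position': [451.2, 106.7], 'conf': 0.88} [0.4791 0.1659 0.012 ]
```

View pics/side3z.png

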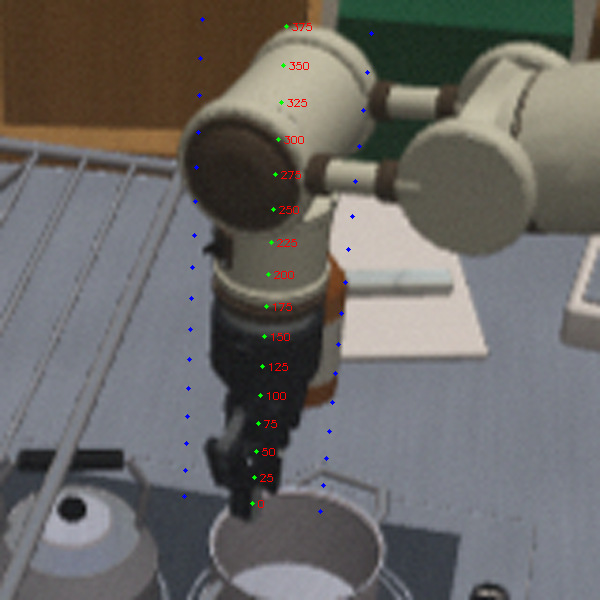

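View pics/scene3z.png

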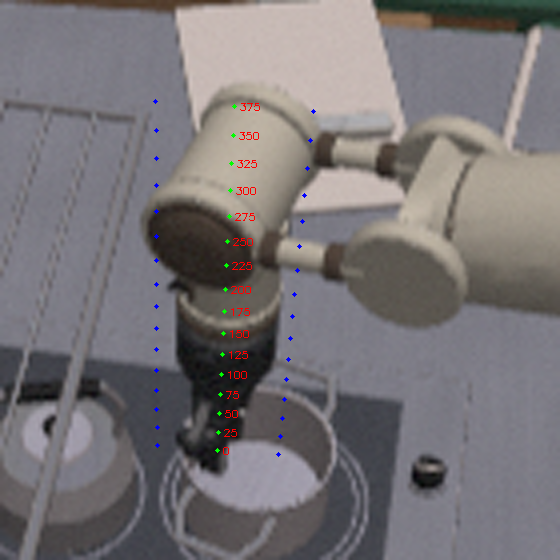

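Side view: the gripper's centre line carries a neck about 37 mm in radius, 165–245 mm above the TCP, and a horizontal wrist barrel above that. That will be tight at the rack for the kettle. Pot first: I descend on ear a and grip.

```bash
python3 -m handwheel '[[30,3,2,35,0],[30,4,1,35,0],[30,0,0,35,0],[30,0,0,20,0],[30,0,0,0,0]]' 30; python3 st.py .499 -.036 .068
python3 - <<'E'
from m import *
snap('wrist','wrist4.png')
E
```

```text
time: 7.25
tool_pos: [0.4957, -0.0348, 0.103]
ee_rot: [0.812, 0.583, -0.002, -0.003]
force: [-0.8, -0.5, 0.2]
finger_gap: 0.0304
t 7.25 tcp [ 0.4957 -0.0348  0.103 ] xang 1.246 tilt [-0.0069  0.0022 -1.    ] gap 0.0304 F [-0.8 -0.5  0.2] q [-0.31  0.11  1.93  0.    1.12 -1.56]
tool shift mm [-0.1  3.7 35. ]
```

View pics/wrist4.png

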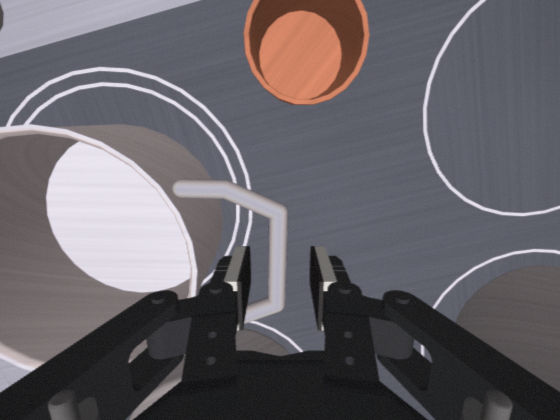

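The bar (column 278) is centred between the fingers (243–317). I go down 35 mm and close.

```bash
python3 -m handwheel '[[30,0,-2,20,0],[30,0,-2,15,0],[30,0,0,0,0]]' 30;python3 -m handwheel '[[0,0,0,0,0],[0,0,0,0,0],[0,0,0,0,0],[0,0,0,0,0]]' 40; python3 st.py
python3 - <<'E'
from m import *
snap('side','side5.png');w=snap('wrist','wrist5.png')
E
```

```text
time: 7.6
tool_pos: [0.4942, -0.0343, 0.0712]
ee_rot: [0.812, 0.583, -0.0, -0.0]
force: [-0.7, -0.1, -0.2]
finger_gap: 0.0299
time: 8.0
tool_pos: [0.4961, -0.0349, 0.0732]
ee_rot: [0.812, 0.583, 0.001, 0.001]
force: [-1.2, -0.2, 6.9]
finger_gap: 0.0081
t 8.0 tcp [ 0.4961 -0.0349  0.0732] xang 1.246 tilt [ 0.0031 -0.0009 -1.    ] gap 0.0081 F [-1.2 -0.2  6.9] q [-0.31  0.15  1.95  0.    1.04 -1.56]
```

View pics/wrist5.png

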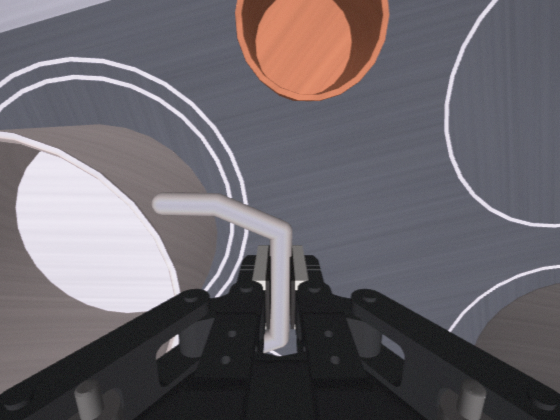

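```bash
python3 -m handwheel '[[0,0,0,-2,0],[0,0,0,-2,0],[0,4,0,0,0],[0,8,-1,0,0],[0,11,-1,0,0],[0,11,-1,0,0],[0,8,-1,0,0],[0,2,0,0,0]]'; python3 st.py
python3 - <<'E'
from m import *
w=snap('wrist','wrist6.png'); s=snap('side','side6.png')
print('lip',fitring(w,(.47,-.1),.102,[.071]),fitring(s,(.47,-.1),.102,[.071]))
E
```

```text
time: 8.9
tool_pos: [0.5049, 0.0099, 0.0752]
ee_rot: [0.812, 0.584, -0.0, -0.0]
force: [0.0, -1.7, -3.8]
finger_gap: 0.0082
t 8.9 tcp [0.5049 0.0099 0.0752] xang 1.248 tilt [-0.0004  0.0003 -1.    ] gap 0.0082 F [ 0.  -1.7 -3.8] q [-0.22  0.16  1.92  0.    1.05 -1.47]
lip (array([ 0.4738, -0.0985]), np.float64(-5.525564547056062)) (array([ 0.4761, -0.102 ]), np.float64(-10.260182651097674))
```

View pics/side6.png

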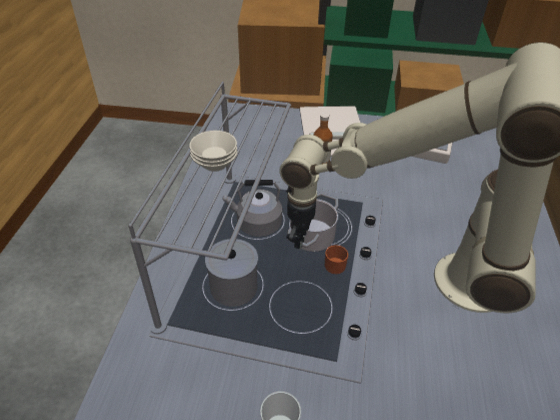

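The pot follows the gripper. The gripper was pulling up slightly (about 4 N), so I ease down 2 mm and go on behind the butter pot.

```bash
python3 -m handwheel '[[0,4,0,2,0],[0,8,0,0,-0.03],[0,11,0,0,-0.03],[0,11,1,0,-0.03],[0,11,1,0,-0.03],[0,11,1,0,-0.03],[0,11,1,0,-0.03],[0,11,1,0,-0.03],[0,11,0,0,-0.03],[0,10,0,0,-0.03],[0,6,0,0,-0.03],[0,2,0,0,0],[0,0,0,0,0]]'; python3 st.py .482 .282 .075
python3 - <<'E'
from m import *
w=snap('wrist','wrist7.png'); s=snap('side','side7.png');c=snap('scene','scene7.png')
print('lip',fitring(w,(.525,.0),.102,[.071]),fitring(s,(.525,0),.102,[.071]),fitring(c,(.525,0),.102,[.071]))
E
```

```text
time: 10.3
tool_pos: [0.5305, 0.1126, 0.0734]
ee_rot: [0.716, 0.698, 0.0, -0.0]
force: [-0.1, 2.1, -2.2]
finger_gap: 0.0084
t 10.3 tcp [0.5305 0.1126 0.0734] xang 1.546 tilt [ 0.0003  0.0006 -1.    ] gap 0.0084 F [-0.1  2.1 -2.2] q [-0.01  0.26  1.82  0.    1.07 -1.56]
tool shift mm [168.1 -52.7  -1.5]
lip (array([0.5328, 0.0005]), np.float64(-5.19540054444678)) (array([ 0.533 , -0.0041]), np.float64(-13.318109413501865)) (array([ 0.532 , -0.0025]), np.float64(-10.58270159128371))
```

View pics/scene7.png

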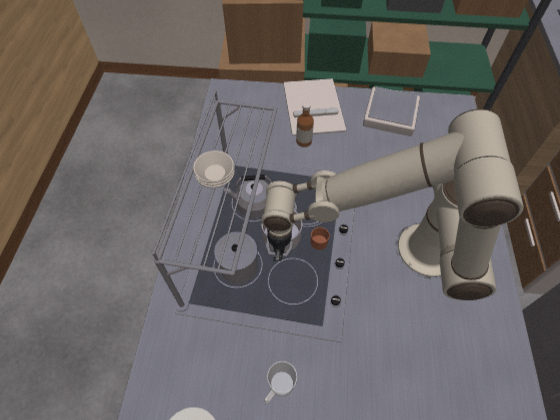

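View pics/wrist7.png

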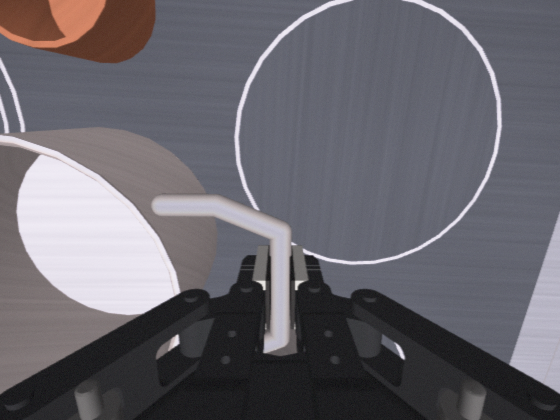

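```bash
python3 -m handwheel '[[0,10,0,1,0],[0,12,0,0,0],[0,8,-1,0,0],[0,10,-4,0,0],[0,10,-4,0,0],[0,10,-4,0,0],[0,10,-4,0,0],[0,10,-4,0,0],[0,10,-4,0,0],[0,10,-4,0,0],[0,10,-4,0,0],[0,10,-4,0,0],[0,10,-4,0,0],[0,10,-4,0,0],[0,10,-4,0,0],[0,10,-4,0,0],[0,6,-3,0,0],[0,3,-2,0,0],[0,0,0,0,0]]'; python3 st.py
python3 - <<'E'
from m import *
w=snap('wrist','wrist8.png'); s=snap('side','side8.png');c=snap('scene','scene8.png')
for v in(w,s,c):print('lip',fitring(v,(.479,.169),.102,[.071]),'base ring',fitring(v,(.479,.1695),.012,[.086]))
i=s['pixels'][260:350,240:360,::-1];cv2.imwrite('pics/side8z.png',cv2.resize(i,None,fx=5,fy=5,interpolation=cv2.INTER_CUBIC))
E
```

```text
time: 12.35
tool_pos: [0.4764, 0.2839, 0.0731]
ee_rot: [0.715, 0.699, 0.001, 0.0]
force: [-0.1, -1.3, 7.4]
finger_gap: 0.0087
t 12.35 tcp [0.4764 0.2839 0.0731] xang 1.547 tilt [ 0.0011  0.0009 -1.    ] gap 0.0087 F [-0.1 -1.3  7.4] q [ 0.32  0.28  1.79  0.    1.07 -1.23]
lip (array([0.4794, 0.1722]), np.float64(-5.0912609738283905)) base ring (array([0.4804, 0.1704]), np.float64(-9.849133536724407))
lip (array([0.4789, 0.1684]), np.float64(-10.210072056921053)) base ring (array([0.4784, 0.1669]), np.float64(-12.174795631193225))
lip (array([0.4646, 0.1779]), np.float64(-8.8050365569702)) base ring (array([0.4779, 0.1691]), np.float64(-9.392842448051526))
```

View pics/side8z.png

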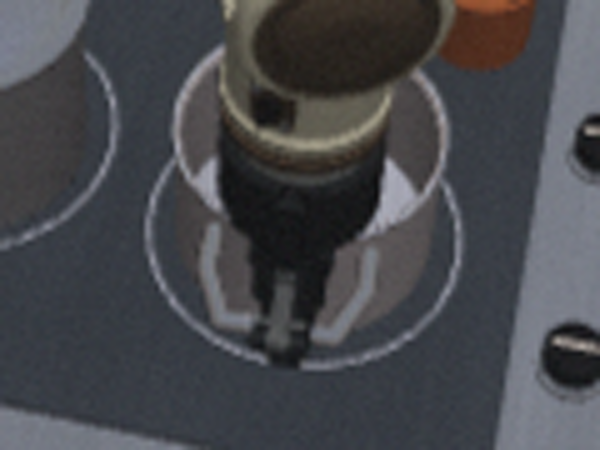

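View pics/wrist8.png

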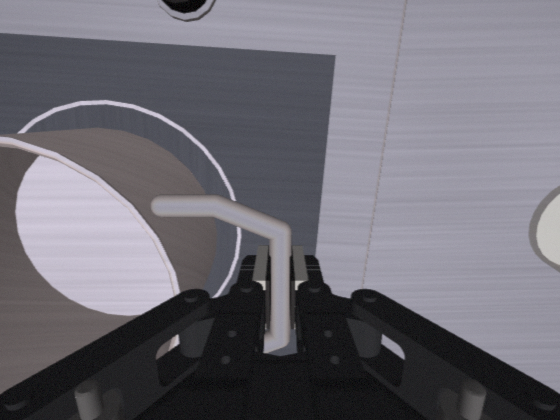

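The pot sits in the simmer ring (the wrist and side fits agree within 2 mm of its centre). I release and rise.

```bash
python3 -m handwheel '[[20,0,0,-2,0],[30,0,0,0,0],[30,0,0,0,0],[30,0,0,-15,0],[30,0,0,-30,0],[30,0,0,-40,0],[30,0,0,-45,0],[30,0,0,-45,0],[30,0,0,-45,0],[30,0,0,-45,0],[30,0,0,0,0]]'; python3 st.py
python3 - <<'E'
from m import *
w=snap('wrist','wrist9.png'); s=snap('side','side9.png');c=snap('scene','scene9.png')
for v in(w,s,c):print('lip',fitring(v,(.479,.169),.102,[.071]),'ring',fitring(v,(.479,.1695),.012,[.086]),'boil',fitring(v,(.4525,-.151),.012,[.09,.1]))
E
```

```text
time: 13.6
tool_pos: [0.4791, 0.2835, 0.3487]
ee_rot: [0.716, 0.698, 0.007, 0.003]
force: [1.4, 0.1, -0.7]
finger_gap: 0.0301
t 13.6 tcp [0.4791 0.2835 0.3487] xang 1.546 tilt [ 0.014   0.0048 -0.9999] gap 0.0301 F [ 1.4  0.1 -0.7] q [ 0.32  0.05  1.49  0.    1.59 -1.23]
lip (array([0.4793, 0.172 ]), np.float64(-14.242266387414874)) ring (array([0.4803, 0.1699]), np.float64(-11.55149359696794)) boil (array([ 0.451 , -0.1487]), np.float64(-17.907886411119073))
lip (array([0.4787, 0.168 ]), np.float64(-15.35051677137981)) ring (array([0.4784, 0.1669]), np.float64(-10.75337342781946)) boil (array([ 0.4529, -0.1526]), np.float64(-20.160552166701798))
lip (array([0.4781, 0.1669]), np.float64(-11.32338247597266)) ring (array([0.4783, 0.1697]), np.float64(-10.455263316315401)) boil (array([ 0.4512, -0.1978]), np.float64(-16.314022400871092))
```

View pics/side9.png

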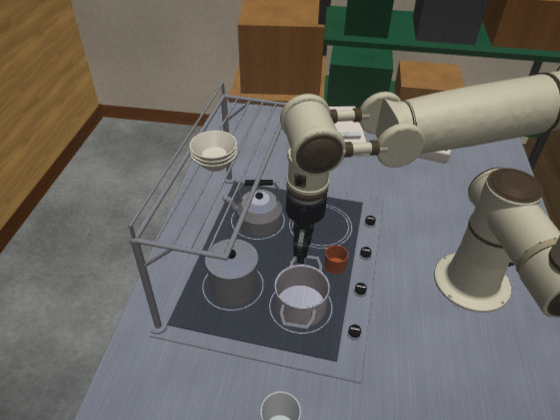

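View pics/scene9.png

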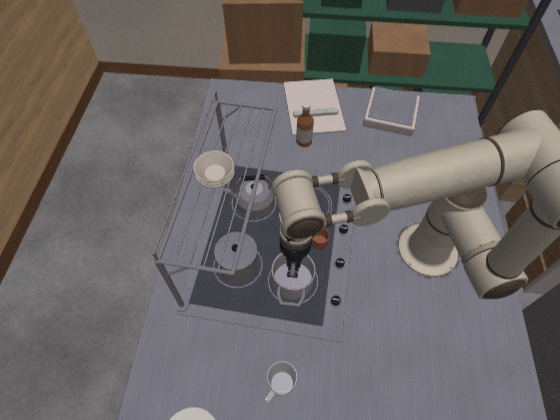

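The pot stands in the simmer ring. A vertical tool would put the neck (37 mm radius) against the rack's front bar (x≈0.596 there) before the pads reach the kettle grip, whose front end is at x≈0.604. So I'll test in free space, high above the rack, what the arm does at its reach limit.

```bash
python3 -m handwheel '[[30,0,0,-45,0],[30,0,0,-45,0],[30,0,0,-45,0],[30,0,0,-45,0],[30,-42,0,-10,0],[30,-42,0,0,0],[30,-42,0,0,0],[30,-42,0,0,0],[30,-42,0,0,0],[30,-42,0,0,0],[30,-42,0,0,0],[30,-42,0,0,0],[30,0,45,0,0],[30,0,45,0,0],[30,0,45,0,0],[30,0,45,0,0],[30,0,45,0,0],[30,0,45,0,0],[30,0,0,0,0]]'; python3 st.py; python3 -m handwheel '[[30,0,45,0,0],[30,0,45,0,0],[30,0,30,0,0]]';python3 st.py
```

```text
time: 15.65
tool_pos: [0.726, -0.0613, 0.5168]
ee_rot: [0.716, 0.698, -0.003, -0.005]
force: [1.2, -0.1, -3.6]
finger_gap: 0.0298
t 15.65 tcp [ 0.726  -0.0613  0.5168] xang 1.546 tilt [-0.0114  0.0035 -0.9999] gap 0.0298 F [ 1.2 -0.1 -3.6] q [-0.25  0.73  0.27  0.    2.15 -1.8 ]
time: 15.95
tool_pos: [0.7759, -0.0579, 0.4827]
ee_rot: [0.716, 0.698, 0.017, 0.019]
force: [-0.2, -0.4, 0.1]
finger_gap: 0.0301
t 15.95 tcp [ 0.7759 -0.0579  0.4827] xang 1.546 tilt [ 0.0508 -0.0029 -0.9987] gap 0.0301 F [-0.2 -0.4  0.1] q [-0.23  0.83  0.19  0.01  2.07 -1.77]
```

The tool does tilt outward at the reach limit. I push a bit further to see whether the tilt is kept.

```bash
python3 -m handwheel '[[30,0,45,-15,0],[30,0,45,-15,0]]';python3 st.py; python3 -m handwheel '[[30,0,45,-15,0],[30,0,45,-15,0],[30,0,0,0,0]]';python3 st.py;python3 -m handwheel '[[30,0,-30,0,0],[30,0,-30,0,0],[30,0,0,0,0]]';python3 st.py
```

```text
time: 16.15
tool_pos: [0.7975, -0.0553, 0.4805]
ee_rot: [0.715, 0.697, 0.037, 0.042]
force: [-0.5, -0.9, 0.9]
finger_gap: 0.03
t 16.15 tcp [ 0.7975 -0.0553  0.4805] xang 1.546 tilt [ 0.112  -0.0082 -0.9937] gap 0.03 F [-0.5 -0.9  0.9] q [-0.23  0.84  0.19  0.02  2.   -1.76]
time: 16.45
tool_pos: [0.8169, -0.0527, 0.4805]
ee_rot: [0.713, 0.696, 0.057, 0.064]
force: [0.0, 0.3, -0.6]
finger_gap: 0.0299
t 16.45 tcp [ 0.8169 -0.0527  0.4805] xang 1.546 tilt [ 0.1694 -0.012  -0.9855] gap 0.0299 F [ 0.   0.3 -0.6] q [-0.22  0.84  0.19  0.03  1.94 -1.76]
time: 16.75
tool_pos: [0.762, -0.0511, 0.4666]
ee_rot: [0.714, 0.696, 0.052, 0.057]
force: [-0.4, 0.5, -0.8]
finger_gap: 0.0301
t 16.75 tcp [ 0.762  -0.0511  0.4666] xang 1.546 tilt [ 0.1549 -0.0089 -0.9879] gap 0.0301 F [-0.4  0.5 -0.8] q [-0.24  0.56  0.64  0.03  1.79 -1.77]
```

The tilt is retained, and it accumulates. I'll build up about 0.55 rad, leaning toward the kettle's grip direction, so the gripper can come in under the rack bar.

```bash
python3 -m handwheel '[[30,20,0,0,-0.1],[30,20,30,0,-0.1],[30,10,45,-15,0],[30,0,45,-15,0],[30,0,45,-15,0],[30,0,45,-15,0],[30,0,45,-15,0],[30,0,45,-12,0]]';python3 st.py; python3 -m handwheel '[[30,0,45,-10,0],[30,0,45,-10,0],[30,0,45,-10,0],[30,0,45,-10,0]]';python3 st.py
```

```text
time: 17.55
tool_pos: [0.8561, 0.0402, 0.5099]
ee_rot: [0.633, 0.756, 0.105, 0.131]
force: [0.1, 0.2, 0.2]
finger_gap: 0.0299
t 17.55 tcp [0.8561 0.0402 0.5099] xang 1.736 tilt [ 0.3309 -0.008  -0.9436] gap 0.0299 F [0.1 0.2 0.2] q [-0.1   0.82  0.18  0.03  1.8  -1.84]
time: 17.95
tool_pos: [0.8844, 0.0635, 0.5251]
ee_rot: [0.625, 0.748, 0.143, 0.171]
force: [0.6, -0.4, 0.2]
finger_gap: 0.0302
t 17.95 tcp [0.8844 0.0635 0.5251] xang 1.732 tilt [ 0.4335  0.     -0.9011] gap 0.0302 F [ 0.6 -0.4  0.2] q [-0.08  0.82  0.18  0.03  1.69 -1.81]
```

```bash
python3 -m handwheel '[[30,0,45,-10,0],[30,0,45,-10,0],[30,0,45,-10,0],[30,0,45,-10,0],[30,0,45,-10,0],[30,0,0,0,0]]';python3 st.py .48 -.14 .40
python3 - <<'E'
from m import *
w=snap('wrist','wrist10.png');s=snap('side','side10.png')
E
```

```text
time: 18.55
tool_pos: [0.9033, 0.0883, 0.5745]
ee_rot: [0.612, 0.734, 0.193, 0.222]
force: [-0.3, -0.0, 0.5]
finger_gap: 0.0301
t 18.55 tcp [0.9033 0.0883 0.5745] xang 1.726 tilt [ 0.5625  0.0129 -0.8267] gap 0.0301 F [-0.3 -0.   0.5] q [-0.05  0.78  0.18  0.04  1.58 -1.79]
tool shift mm [-144.  -481.3  -96.7]
```

View pics/side10.png

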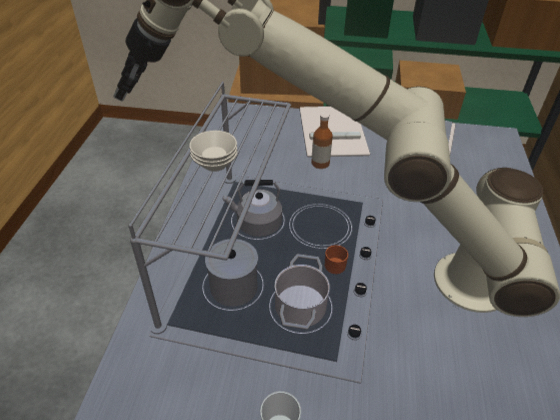

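```bash
python3 st.py .47 -.145 .57
```

```text
t 18.65 tcp [0.9035 0.0874 0.5723] xang 1.725 tilt [ 0.5595  0.0122 -0.8287] gap 0.03 F [-0.1  1.8 -0. ] q [-0.05  0.79  0.18  0.04  1.58 -1.79]
tool shift mm [-162.2 -395.5 -243.4]
```

```bash
python3 -m handwheel '[[35,-12,-30,-18,0],[35,-12,-30,-18,0],[35,-12,-30,-19,0],[35,-12,-30,-19,0],[35,-12,-30,-19,0],[35,-12,-30,-19,0],[35,-12,-30,-19,0],[35,-12,-30,-19,0],[35,-12,-30,-19,0],[35,-12,-30,-19,0],[35,-12,-30,-19,0],[35,-12,-30,-19,0],[35,-18,-35,-19,0],[35,0,0,0,0]]'; python3 st.py .52 -.155 .24
python3 - <<'E'
from m import *
w=snap('wrist','wrist11.png');s=snap('side','side11.png')
E
```

```text
time: 20.05
tool_pos: [0.4772, -0.1443, 0.5727]
ee_rot: [0.615, 0.732, 0.19, 0.222]
force: [0.2, -1.0, 0.9]
finger_gap: 0.035
t 20.05 tcp [ 0.4772 -0.1443  0.5727] xang 1.717 tilt [ 0.5587  0.0062 -0.8293] gap 0.035 F [ 0.2 -1.   0.9] q [-0.81 -0.46  1.58  0.42  1.59 -2.45]
tool shift mm [  13.3 -150.3  299.8]
```

View pics/wrist11.png

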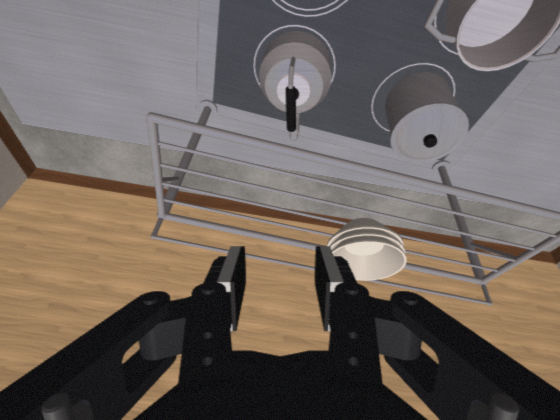

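The kettle grip shows at (292,88)–(291,130) in the wrist view. I go down in front of the rack to measure it again.

```bash
python3 - <<'E'
from m import *
w=arm.snapshot('wrist')
for p in((292,88),(291,130),(291.5,109)): print(onz(w,p,.172))
print(fitring(w,(.4525,-.151),.012,[.09,.1]),'rack',onz(w,(150,116),.34),onz(w,(560,215),.34))
E
python3 -m handwheel '[[35,1,-15,30,0],[35,1,-15,30,0],[35,1,-15,30,0],[35,1,-15,30,0],[35,1,-15,30,0],[35,1,-15,30,0],[35,1,-15,30,0],[35,1,-15,30,0],[35,1,-12,25,0],[35,0,-5,10,0],[35,0,0,0,0]]'; python3 st.py .52 -.155 .17
python3 - <<'E'
from m import *
w=snap('wrist','wrist12.png');s=snap('side','side12.png');c=snap('scene','scene12.png')
for q in('kettle_grip','rack_front'):
  for n,v in(('wrist',w),('side',s),('scene',c)):
    for r in arm.landmark_of(q,n)[:2]: print(q,n,r,onz(v,r['position'],.172))
E
```

```text
[ 0.6098 -0.1366  0.172 ]
[ 0.6928 -0.1233  0.172 ]
[ 0.6488 -0.1304  0.172 ]
(array([ 0.4506, -0.1481]), np.float64(-7.090999406657579)) rack [ 0.5859 -0.3062  0.34  ] [0.6312 0.2714 0.34  ]
time: 21.3
tool_pos: [0.5208, -0.1507, 0.2664]
ee_rot: [0.612, 0.736, 0.192, 0.218]
force: [0.1, 1.0, 0.6]
finger_gap: 0.0353
t 21.3 tcp [ 0.5208 -0.1507  0.2664] xang 1.728 tilt [ 0.5566  0.016  -0.8306] gap 0.0353 F [0.1 1.  0.6] q [-0.74 -0.37  2.11  0.48  1.   -2.67]
tool shift mm [  4.2 -54.4  79.5]
kettle_grip wrist {'position': [281.5, 243.4], 'conf': 0.79} [ 0.6465 -0.1363  0.172 ]
kettle_grip side {'position': [256.2, 179.4], 'conf': 0.67} [ 0.6563 -0.1512  0.172 ]
kettle_grip scene {'position': [253.7, 179.9], 'conf': 0.73} [ 0.6418 -0.1253  0.172 ]
kettle_grip scene {'position': [280.4, 382.6], 'conf': 0.24} [0.4871 0.5363 0.172 ]
rack_front side {'position': [260.8, 166.7], 'conf': 0.94} [ 0.6533 -0.214   0.172 ]
rack_front scene {'position': [253.4, 181.1], 'conf': 0.73} [ 0.6421 -0.12    0.172 ]
```

View pics/wrist12.png

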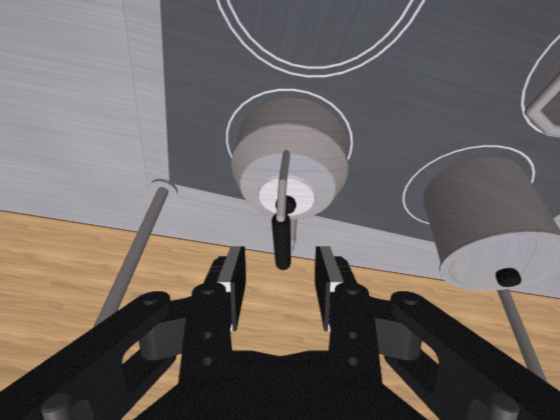

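View pics/side12.png

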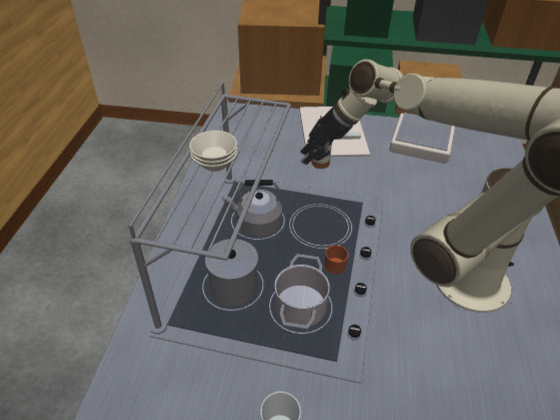

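```bash
python3 -m handwheel '[[40,0,-10,15,0.1],[40,0,-14,20,0],[40,0,-14,20,0],[40,0,-14,20,0],[40,0,-8,12,0],[40,0,0,0,0]]'; python3 st.py .629 -.138 .158
python3 - <<'E'
from m import *
w=snap('wrist','wrist13.png');s=snap('side','side13.png')
print(fitring(w,(.4525,-.151),.012,[.09,.1]))
for r in arm.landmark_of('kettle_grip','wrist')[:2]: print(r,onz(w,r['position'],.172))
E
```

```text
time: 22.35
tool_pos: [0.5187, -0.1561, 0.1603]
ee_rot: [0.649, 0.703, 0.203, 0.208]
force: [-0.3, 0.6, 0.1]
finger_gap: 0.0403
t 22.35 tcp [ 0.5187 -0.1561  0.1603] xang 1.642 tilt [ 0.5561  0.015  -0.831 ] gap 0.0403 F [-0.3  0.6  0.1] q [-0.75 -0.23  2.23  0.58  0.79 -2.75]
tool shift mm [10.2 91.4 63.5]
(array([ 0.4499, -0.1478]), np.float64(-19.382310828140522))
{'position': [512.2, 229.0], 'conf': 0.7} [ 0.4626 -0.077   0.172 ]
{'position': [292.3, 354.8], 'conf': 0.68} [ 0.6399 -0.1363  0.172 ]
```

View pics/wrist13.png

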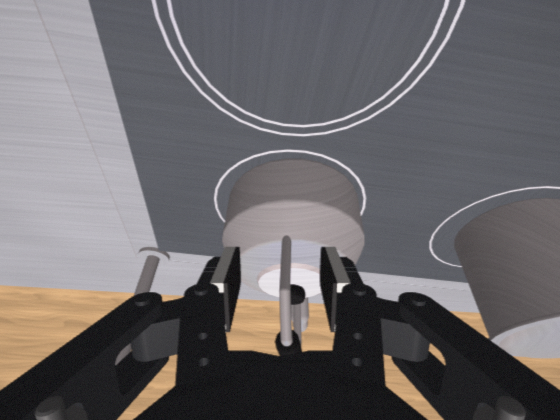

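View pics/side13.png

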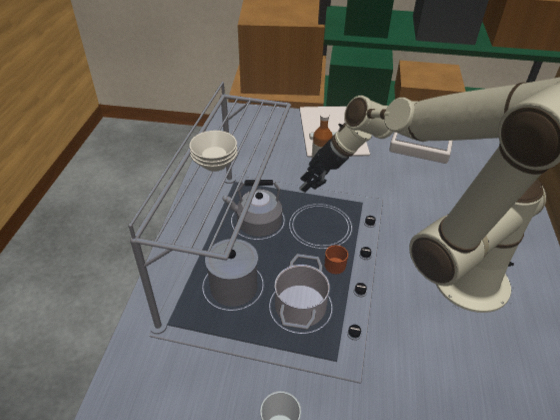

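The fingers straddle the grip line. Next I advance level under the rack bar.

```bash
python3 -m handwheel '[[40,2,12,8,0],[40,2,14,10,0],[40,2,14,10,0],[40,1,14,10,0],[40,1,10,7,0],[40,0,0,0,0]]'; python3 st.py .629 -.138 .158
python3 - <<'E'
from m import *
w=snap('wrist','wrist14.png');s=snap('side','side14.png')
E
```

```text
time: 23.1
tool_pos: [0.5992, -0.1438, 0.163]
ee_rot: [0.647, 0.703, 0.203, 0.212]
force: [-0.5, -0.6, -0.2]
finger_gap: 0.0401
t 23.1 tcp [ 0.5992 -0.1438  0.163 ] xang 1.643 tilt [ 0.5613  0.0116 -0.8275] gap 0.0401 F [-0.5 -0.6 -0.2] q [-0.6  -0.03  2.05  0.54  0.69 -2.6 ]
tool shift mm [ 3.8 22.2 20.9]
```

View pics/wrist14.png

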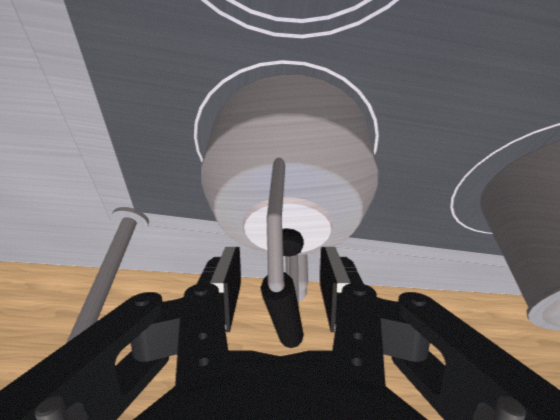

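View pics/side14.png

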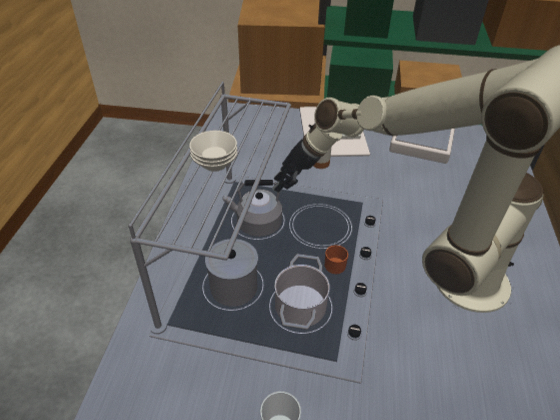

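The grip (columns 270–300) is centred between the fingers. I make the last 30 mm and close gently.

```bash
python3 -m handwheel '[[40,1,8,7,0],[40,1,8,7,0],[40,0,6,7,0],[40,0,0,0,0]]' 20; python3 st.py .629 -.138 .158
python3 - <<'E'
from m import *
w=snap('wrist','wrist15.png')
E
python3 -m handwheel '[[25,0,0,0,0],[20,0,0,0,0],[15,0,0,0,0],[0,0,0,0,0],[0,0,0,0,0]]' 25; python3 st.py
python3 - <<'E'
from m import *
w=snap('wrist','wrist16.png');s=snap('side','side16.png')
E
```

```text
time: 23.6
tool_pos: [0.6281, -0.1394, 0.1554]
ee_rot: [0.648, 0.703, 0.203, 0.21]
force: [0.8, -0.8, -0.4]
finger_gap: 0.0403
t 23.6 tcp [ 0.6281 -0.1394  0.1554] xang 1.643 tilt [ 0.5589  0.0128 -0.8291] gap 0.0403 F [ 0.8 -0.8 -0.4] q [-0.56  0.05  1.98  0.52  0.66 -2.55]
tool shift mm [ 1.2  2.3 -1.6]
time: 24.15
tool_pos: [0.627, -0.1396, 0.1557]
ee_rot: [0.648, 0.703, 0.203, 0.21]
force: [-2.0, 1.0, 0.5]
finger_gap: 0.017
t 24.15 tcp [ 0.627  -0.1396  0.1557] xang 1.642 tilt [ 0.5589  0.0124 -0.8292] gap 0.017 F [-2.   1.   0.5] q [-0.56  0.05  1.98  0.52  0.66 -2.55]
```

View pics/wrist16.png

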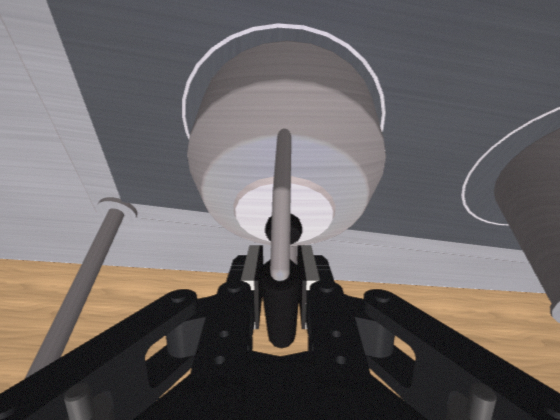

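View pics/side16.png

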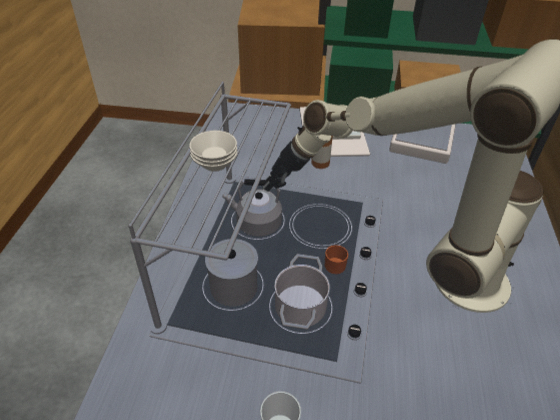

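The grip is held (gap 17 mm, forces about 2 N). I drag the kettle level out from under the rack by about 85 mm, checking midway.

```bash
python3 -m handwheel '[[0,0,-3,-2,0],[0,0,-6,-4,0],[0,0,-9,-6,0],[0,0,-6,-4,0],[0,0,0,0,0]]'; python3 st.py
python3 - <<'E'
from m import *
w=snap('wrist','wrist17.png');s=snap('side','side17.png')
E
```

```text
time: 24.75
tool_pos: [0.5975, -0.1418, 0.1557]
ee_rot: [0.648, 0.703, 0.203, 0.211]
force: [-2.0, -1.1, 1.4]
finger_gap: 0.0172
t 24.75 tcp [ 0.5975 -0.1418  0.1557] xang 1.642 tilt [ 0.559   0.0119 -0.8291] gap 0.0172 F [-2.  -1.1  1.4] q [-0.6  -0.02  2.06  0.54  0.68 -2.6 ]
```

View pics/side17.png

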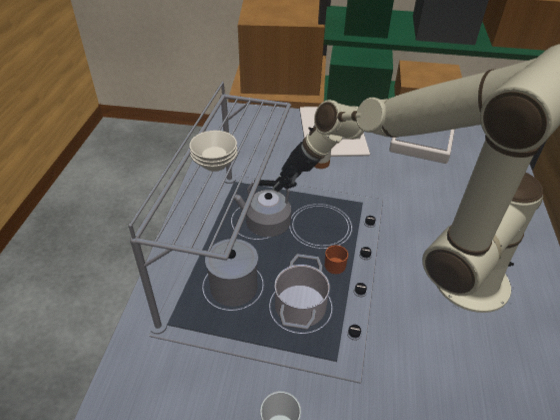

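View pics/wrist17.png

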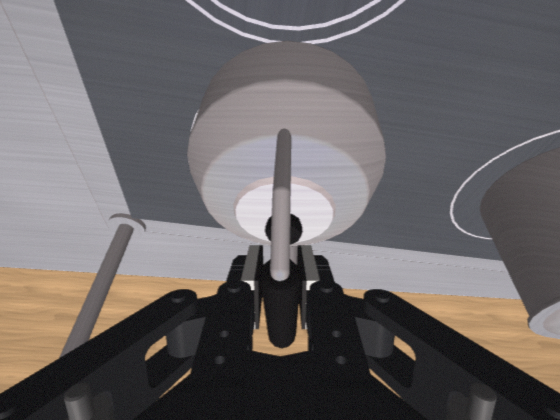

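The kettle slides cleanly, upright. I continue 65 mm; then I'll re-grip with a small turn to give joint 6 margin.

```bash
python3 -m handwheel '[[0,0,-6,-4,0],[0,0,-9,-6,0],[0,0,-9,-6,0],[0,0,-9,-6,0],[0,0,-9,-6,0],[0,0,-9,-6,0],[0,0,-6,-4,0],[0,0,-3,-2,0],[0,0,0,0,0]]'; python3 st.py
python3 -m handwheel '[[25,0,0,0,0],[40,0,0,0,0],[40,0,0,0,0],[40,0,0,0,0.1],[40,0,0,0,0.12],[40,0,0,0,0]]'; python3 st.py
python3 - <<'E'
from m import *
w=snap('wrist','wrist18.png');s=snap('side','side18.png')
E
```

```text
time: 25.75
tool_pos: [0.5262, -0.1472, 0.1557]
ee_rot: [0.648, 0.703, 0.203, 0.211]
force: [-2.8, 0.2, 4.7]
finger_gap: 0.0168
t 25.75 tcp [ 0.5262 -0.1472  0.1557] xang 1.642 tilt [ 0.5593  0.0116 -0.8289] gap 0.0168 F [-2.8  0.2  4.7] q [-0.72 -0.21  2.23  0.58  0.75 -2.73]
time: 26.35
tool_pos: [0.5264, -0.1465, 0.1548]
ee_rot: [0.721, 0.628, 0.225, 0.186]
force: [-0.1, 0.1, -0.6]
finger_gap: 0.04
t 26.35 tcp [ 0.5264 -0.1465  0.1548] xang 1.46 tilt [ 0.5584  0.0131 -0.8295] gap 0.04 F [-0.1  0.1 -0.6] q [-0.72 -0.21  2.23  0.58  0.75 -2.51]
```

View pics/wrist18.png

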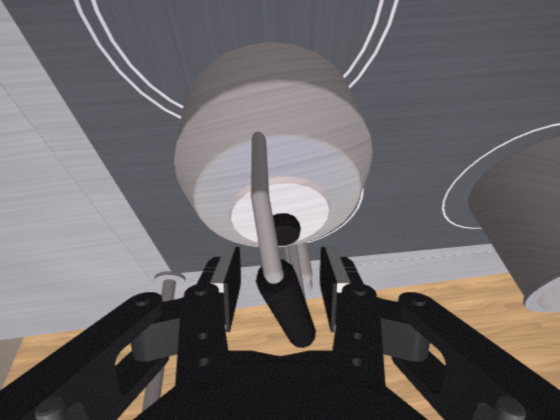

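View pics/side18.png

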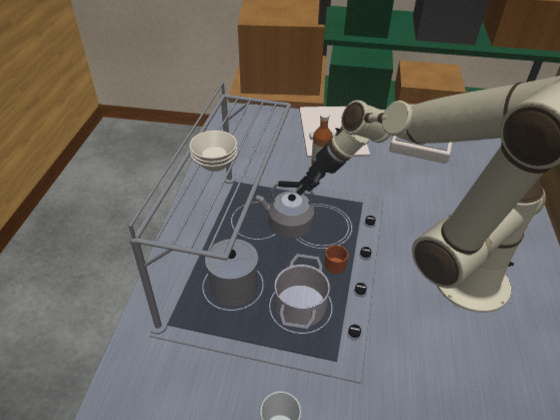

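```bash
python3 -m handwheel '[[28,0,0,0,0],[20,0,0,0,0],[15,0,0,0,0],[0,0,0,0,0],[0,0,0,0,0]]' 25; python3 st.py
python3 - <<'E'
from m import *
w=snap('wrist','wrist19.png');s=snap('side','side19.png');c=snap('scene','scene19.png')
# knob bottom ring / body edge: fit kettle base location via landmark
for n,v in(('wrist',w),('side',s),('scene',c)):
    for q,z in(('kettle',.012),('kettle_grip',.172)):
        for r in arm.landmark_of(q,n)[:1]: print(n,q,round(r['conf'],2),onz(v,r['position'],z))
from scipy.spatial.transform import Rotation as Ro
print(Ro.from_quat(arm.state()['ee_rot']).as_matrix())
E
```

```text
time: 26.95
tool_pos: [0.5265, -0.1469, 0.1552]
ee_rot: [0.721, 0.628, 0.225, 0.187]
force: [0.2, -0.3, -1.6]
finger_gap: 0.0169
t 26.95 tcp [ 0.5265 -0.1469  0.1552] xang 1.46 tilt [ 0.559   0.0122 -0.8291] gap 0.0169 F [ 0.2 -0.3 -1.6] q [-0.72 -0.21  2.23  0.58  0.75 -2.51]
wrist kettle 0.94 [ 0.5469 -0.1476  0.012 ]
wrist kettle_grip 0.89 [ 0.5412 -0.1489  0.172 ]
side kettle 0.87 [ 0.5544 -0.1506  0.012 ]
side kettle_grip 0.92 [ 0.5474 -0.1513  0.172 ]
scene kettle 0.87 [ 0.5342 -0.1487  0.012 ]
scene kettle_grip 0.58 [ 0.5388 -0.1419  0.172 ]
[[ 0.1107  0.8218  0.559 ]
 [ 0.9898 -0.1416  0.0123]
 [ 0.0892  0.5519 -0.8291]]
```

View pics/wrist19.png

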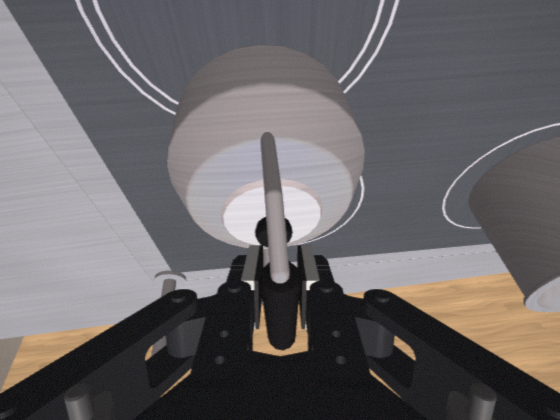

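View pics/side19.png

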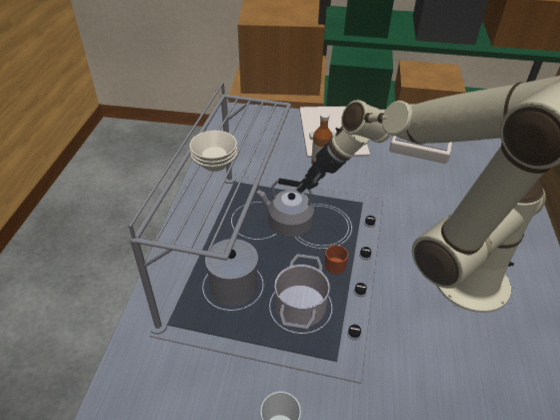

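```bash
python3 -m handwheel '[[0,-0.7,-4.1,-2.8,0],[0,-1.4,-8.2,-5.6,0],[0,-1.4,-8.2,-5.6,0],[0,-1.4,-8.2,-5.6,0],[0,-1.4,-8.2,-5.6,0],[0,-1.4,-8.2,-5.6,0],[0,-1.4,-8.2,-5.6,0],[0,-1.4,-8.2,-5.6,0],[0,-0.7,-4.1,-2.8,0],[0,0,0,0,0]]'; python3 st.py
python3 - <<'E'
from m import *
w=snap('wrist','wrist20.png');s=snap('side','side20.png');c=snap('scene','scene20.png')
for n,v in(('wrist',w),('side',s),('scene',c)):
    for q,z in(('kettle',.012),('kettle_grip',.172)):
        for r in arm.landmark_of(q,n)[:1]: print(n,q,round(r['conf'],2),onz(v,r['position'],z))
    print('boil',fitring(v,(.4525,-.151),.012,[.09,.1]))
i=s['pixels'][160:260,260:380,::-1];cv2.imwrite('pics/side20z.png',cv2.resize(i,None,fx=5,fy=5,interpolation=cv2.INTER_CUBIC))
E
```

```text
time: 28.4
tool_pos: [0.4458, -0.1493, 0.1552]
ee_rot: [0.722, 0.628, 0.225, 0.187]
force: [-1.0, -0.1, -0.2]
finger_gap: 0.017
t 28.4 tcp [ 0.4458 -0.1493  0.1552] xang 1.459 tilt [ 0.5592  0.0115 -0.8289] gap 0.017 F [-1.  -0.1 -0.2] q [-0.9  -0.47  2.41  0.6   0.91 -2.64]
wrist kettle 0.56 [ 0.4647 -0.1507  0.012 ]
wrist kettle_grip 0.82 [ 0.4636 -0.1529  0.172 ]
boil (array([ 0.455 , -0.1479]), np.float64(-16.74873693574752))
side kettle 0.74 [ 0.4623 -0.1518  0.012 ]
side kettle_grip 0.76 [ 0.4692 -0.1685  0.172 ]
boil (array([ 0.4525, -0.153 ]), np.float64(-23.799523471499004))
scene kettle 0.8 [ 0.4648 -0.1397  0.012 ]
scene kettle_grip 0.56 [ 0.4643 -0.1275  0.172 ]
boil (array([ 0.4518, -0.1493]), np.float64(-22.952667567328156))
```

View pics/wrist20.png

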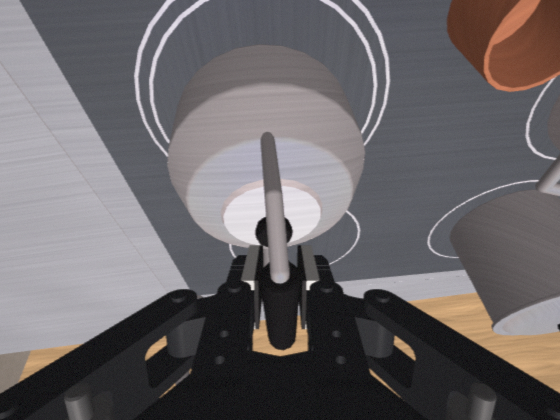

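View pics/side20z.png

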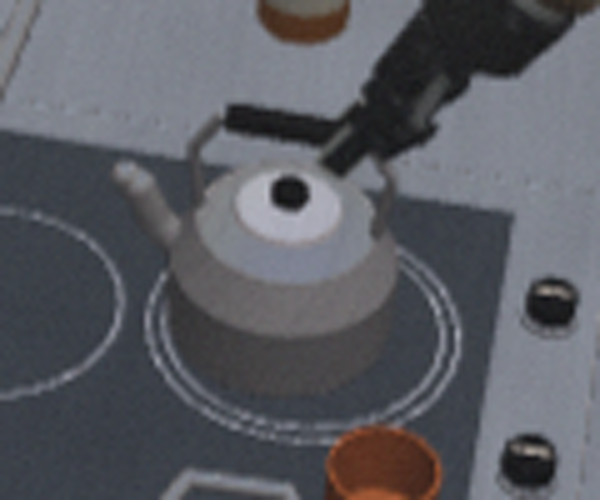

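```bash
cat > ov.py <<'E'
from m import *
import sys
cx,cy,tag=float(sys.argv[1]),float(sys.argv[2]),sys.argv[3]
for n,(x0,y0,W,H,f) in {'side':(260,160,120,100,5),'scene':(250,150,120,100,5),'wrist':(0,0,560,420,1)}.items():
    s=arm.snapshot(n); i=cv2.resize(s['pixels'][y0:y0+H,x0:x0+W,::-1],None,fx=f,fy=f,interpolation=cv2.INTER_CUBIC)
    for ce,z,r,col in [((cx,cy),.012,.072,(0,0,255)),((cx,cy),.022,.072,(0,0,255)),((.452,-.15),.012,.09,(0,255,0)),((cx,cy),.126,.008,(255,0,255))]:
        cv2.polylines(i,[np.int32((circ(s,ce,z,r)+.5-[x0,y0])*f)],True,col,1)
    cv2.imwrite(f'pics/ov_{n}_{tag}.png',i)
E
python3 ov.py .466 -.150 a
```

```text
(no output)
```

View pics/ov_side_a.png

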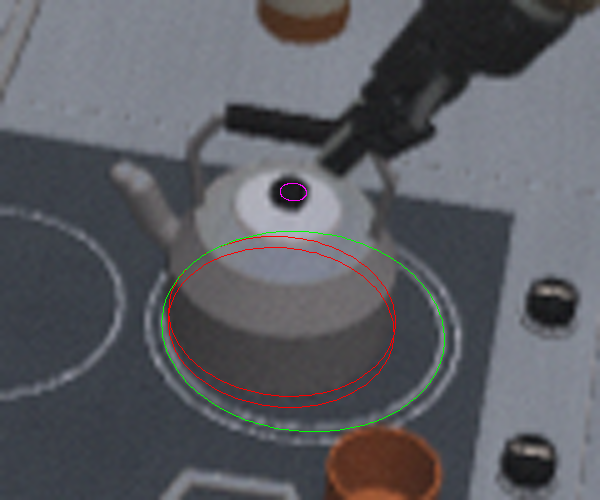

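View pics/ov_scene_a.png

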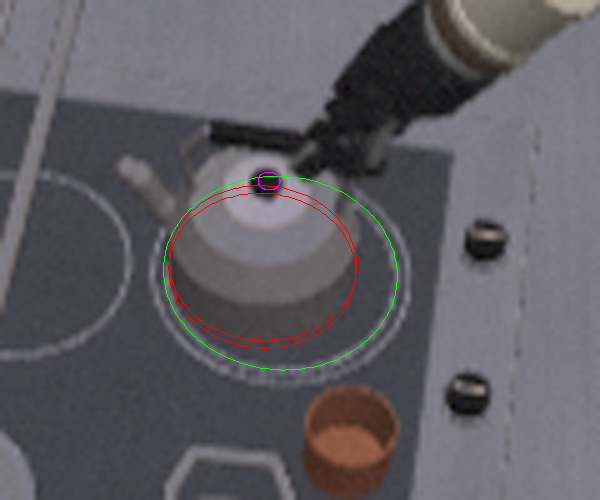

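View pics/ov_wrist_a.png

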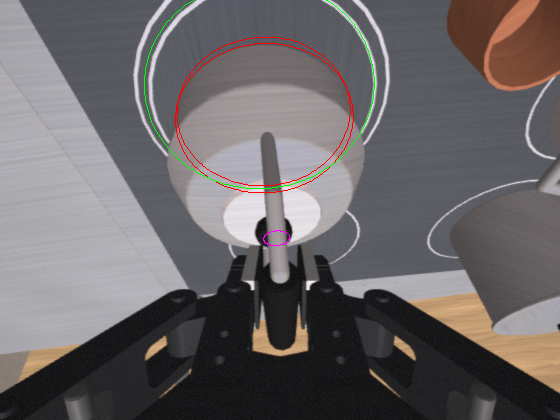

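Overlays put the kettle at about (0.467,-0.151), some 15 mm short of the ring centre in -x. I nudge it, then check.

```bash
python3 -m handwheel '[[0,-0.2,-4.5,-3,0],[0,-0.3,-4.5,-3,0],[0,-0.2,-3.9,-2.7,0],[0,0,0,0,0],[0,0,0,0,0]]'; python3 st.py; python3 ov.py .452 -.150 b
```

```text
time: 29.5
tool_pos: [0.4306, -0.1482, 0.1552]
ee_rot: [0.721, 0.628, 0.225, 0.187]
force: [-1.3, 0.3, -0.7]
finger_gap: 0.0171
t 29.5 tcp [ 0.4306 -0.1482  0.1552] xang 1.459 tilt [ 0.559   0.012  -0.8291] gap 0.0171 F [-1.3  0.3 -0.7] q [-0.94 -0.53  2.45  0.6   0.95 -2.66]
```

View pics/ov_side_b.png

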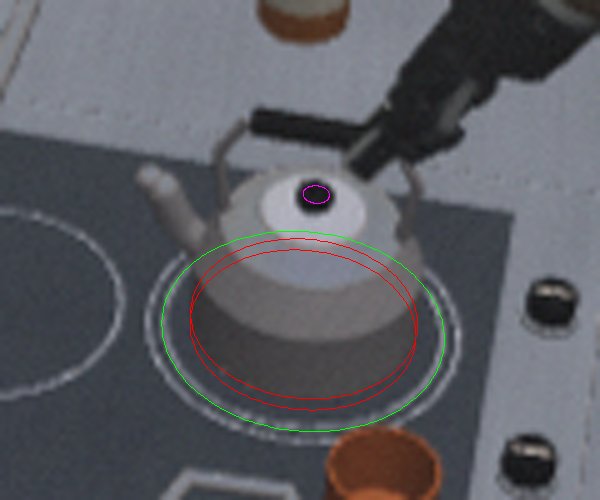

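View pics/ov_wrist_b.png

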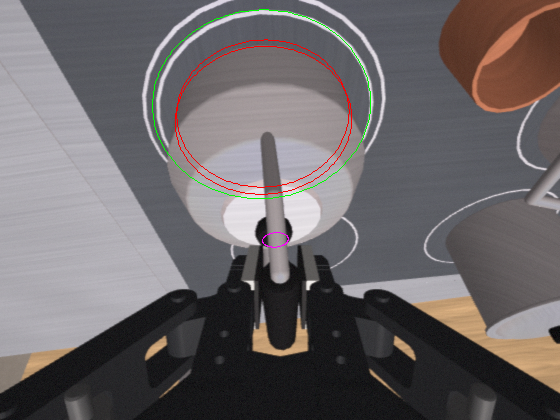

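Centred within about 3 mm. I release and withdraw along the tool axis.

```bash
python3 -m handwheel '[[20,0,0,0,0],[25,0,0,0,0],[35,0,0,0,0],[42,0,0,0,0],[42,0,0,-5,0],[42,0,0,-15,0],[42,0,0,-25,0],[42,0,0,-30,0],[42,0,0,-30,0],[42,0,0,-30,0],[42,0,0,0,0],[42,0,0,0,0]]'; python3 st.py; python3 ov.py .452 -.150 c
python3 - <<'E'
from m import *
for n in('wrist','side','scene'):
    v=snap(n,n+'21.png')
    for q in('kettle','pot','bain_marie','butter_pot','oil_bottle','measuring_jug'):
        for r in arm.landmark_of(q,n)[:1]: print(n,q,round(r['conf'],2),onz(v,r['position'],.012))
    print('lip',fitring(v,(.479,.169),.102,[.071])) if n!='wrist' else 0
E
```

```text
time: 30.85
tool_pos: [0.3559, -0.1508, 0.2671]
ee_rot: [0.722, 0.628, 0.224, 0.188]
force: [0.3, 0.3, -0.4]
finger_gap: 0.042
t 30.85 tcp [ 0.3559 -0.1508  0.2671] xang 1.458 tilt [ 0.5591  0.0108 -0.829 ] gap 0.042 F [ 0.3  0.3 -0.4] q [-1.22 -0.94  2.43  0.56  1.46 -2.66]
wrist kettle 0.96 [ 0.4495 -0.1471  0.012 ]
wrist pot 0.81 [0.4769 0.1676 0.012 ]
wrist bain_marie 0.88 [0.6698 0.1373 0.012 ]
wrist butter_pot 0.84 [0.3918 0.0099 0.012 ]
side kettle 0.79 [ 0.4562 -0.1698  0.012 ]
side pot 0.68 [0.4823 0.1673 0.012 ]
side bain_marie 0.9 [0.6658 0.1284 0.012 ]
side butter_pot 0.74 [0.3896 0.0126 0.012 ]
side oil_bottle 0.86 [ 0.4741 -0.4841  0.012 ]
lip (array([0.4787, 0.1682]), np.float64(-15.148251959106794))
scene kettle 0.66 [ 0.4503 -0.148   0.012 ]
scene pot 0.59 [0.4845 0.1686 0.012 ]
scene bain_marie 0.85 [0.6762 0.1373 0.012 ]
scene butter_pot 0.91 [0.4063 0.0135 0.012 ]
scene oil_bottle 0.7 [ 0.4839 -0.466   0.012 ]
scene measuring_jug 0.8 [0.4888 0.5039 0.012 ]
lip (array([0.4781, 0.1705]), np.float64(-13.262158331047143))
```

View pics/ov_side_c.png

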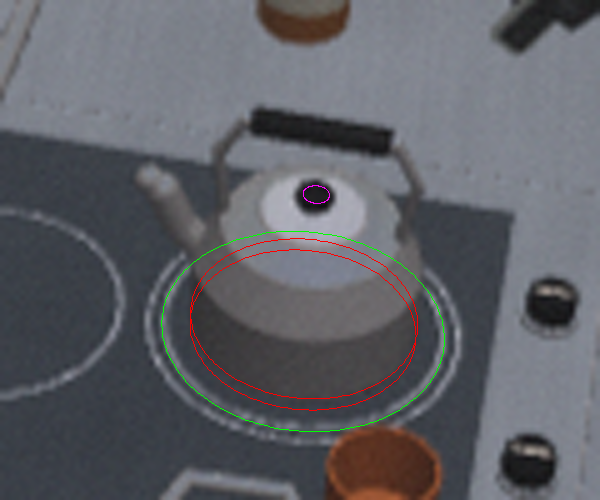

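View pics/ov_scene_c.png

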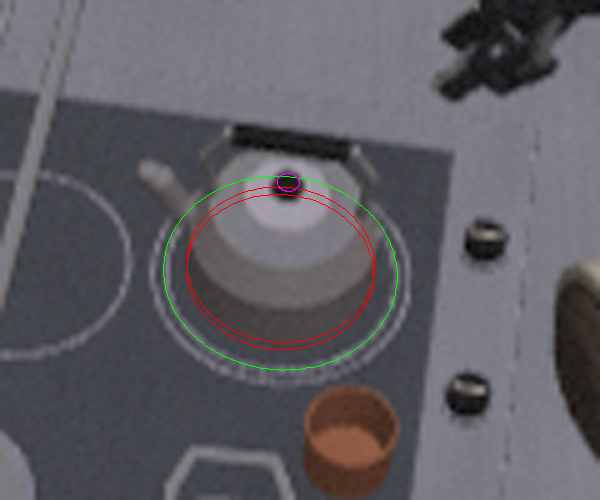

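View pics/side21.png

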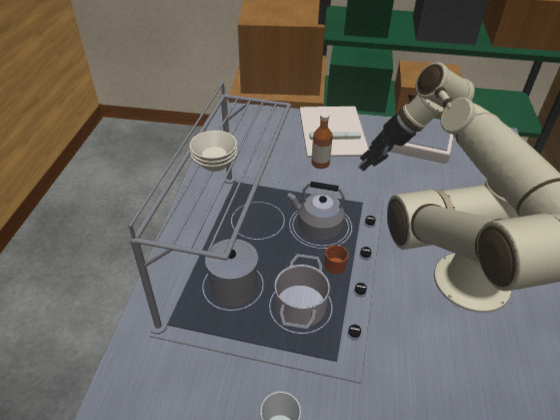

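Both vessels stand centred and the robot is clear. Joint 2 sits at its limit, so I ease off a little and hand in.

```bash
python3 -m handwheel '[[42,0,0,10,0],[42,0,0,10,0],[42,0,0,0,0],[42,0,0,0,0]]'; python3 st.py
python3 - <<'E'
from rig import arm
print(arm.finish_job())
E
```

```text
time: 32.45
tool_pos: [0.367, -0.1498, 0.2506]
ee_rot: [0.721, 0.628, 0.225, 0.187]
force: [0.6, -0.8, -0.4]
finger_gap: 0.0423
t 32.45 tcp [ 0.367  -0.1498  0.2506] xang 1.46 tilt [ 0.5586  0.0134 -0.8293] gap 0.0423 F [ 0.6 -0.8 -0.4] q [-1.17 -0.9   2.44  0.56  1.38 -2.65]
the job is handed in; nothing more can be done
None
```

Both moves are done and the job was handed in at about 32.5 s; it gave no verdict.

- **Pot:** I gripped it by its left ear and slid it behind the butter pot into the simmering ring. The lip fits put it within about 3 mm of the ring's centre in the side and scene views.
- **Kettle:** With the tool straight down, the arm would have hit the rack before the fingers reached the grip. I pushed the arm against its reach limit, high over the rack, until the tool leaned forward about 34°. Then I gripped the front end of the handle under the rack bar and slid the kettle out. I let go once to re-grip, then took it on to the boiling ring. Overlays in the side and scene views show it upright and about 3 mm from the centre.
- **Other things:** The detected positions of the bain-marie, butter pot, bottle and jug scatter by up to about 20 mm, in the bottle's case, between pictures. They show no clear shift, and nothing looks moved in the pictures.
- **Disagreements:** One detection in the side view placed the kettle about 20 mm off in y. The wrist and scene detections and the overlays contradict it, so I took it as an error. When I backed away, joint 2 read -0.94, its limit; I moved it off to -0.90 before handing in.

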